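Evening sort on the bedside stool

TASK

Sort what lies loose on the bedside stool: lay one hearing aid flat in each of the two bays of the open travel case, lay the battery wheel flat in the hollow of the case's lid, put the ring in the ceramic dish, and stand the little spray bottle in the steel cup. Keep the dish and cup upright, and leave the folded lamp and the alarm clock where they are.

Things in the scene. Friction and masses are not known exactly. Their poses are not given: they have to be found in the camera images.
- aid_a: grey behind-the-ear hearing aid lying on its side: oblong body 26 long, 14 wide, 11 high, a small black button at one end and a thin clear hook at the other, 38 mm long in all. Origin at its underside; x along it towards the hook, y across the 14 mm width. Flat sides to grip from x = -17 to +9 mm. 10 to 17 g. One of two identical aids; either may go in either bay.
- aid_b: grey behind-the-ear hearing aid lying on its side: oblong body 26 long, 14 wide, 11 high, a small black button at one end and a thin clear hook at the other, 38 mm long in all. Origin at its underside; x along it towards the hook, y across the 14 mm width. Flat sides to grip from x = -17 to +9 mm. 10 to 17 g. The other of the two identical aids.
- ring: plain brass finger ring lying flat, 26 outer diameter, 21 inner diameter, 9 high; origin at the centre of its underside, z up. About 15 g.
- wheel: battery wheel: clear plastic disc lying flat, 40 diameter, 11 high, six steel button cells seen inside in a circle, white dot in the middle; origin at the centre of its underside, z up. About 20 g.
- spray: small spray bottle standing upright, round, 20 diameter, 60 high, aluminium body with a white cap (the top 15 mm); origin at the centre of its underside, z along the bottle. About 30 g.
- case: black plastic travel case, open flat, both halves hollow side up; fixed. 132 (x) by 105 (y) mm, clasp 7 mm proud of the -x edge. Origin: underside, at the hinge between the halves; x points from bay half to lid half. Two bays, centres x -33, y +25.5 / -25.5, inside 58 (x) by 48 (y), floor at z 4, walls 14 high. Lid hollow, centre x +33, y 0, inside 58 by 99, floor at z 3, walls 12 high.
- dish: white ceramic pebble dish, shallow and round, rim 102 across, 20 high, floor 6 mm above the stool, wall 5 thick, inside about 54 across at the floor, 92 across at the rim; origin at the centre of its underside. Loose, 0.2 kg.
- cup: low stainless steel cup without handle, round, 74 outside, 68 inside, rim 45 high, floor 4 mm above the stool; origin at the centre of its underside. Loose, 0.15 kg.
- lamp: aluminium reading lamp folded flat at the far rim of the stool: 48 (x) by about 203 (y, from -83 to +120 mm) by 52 high; origin at the underside of its base. Loose, 0.6 kg; to be left alone.
- clock: small white alarm clock standing near the robot: 34 (x) by 56 (y) by 54 high, origin at the centre of its underside. Loose, 0.15 kg; to be left alone.
Things that resemble listed ones, but are neither listed nor needed, are in the scene too. Leave any purple look-alike of the aid_a alone.

How it is judged (in metres and radians):
At the end, for the whole second after the job is handed in: An aid flat in each bay and the wheel flat in the lid hollow (tilt < 0.3 rad, centre within 21 mm of the middle; wheel 33 mm sideways); ring within 38 mm of the dish's middle, spray foot within 30 mm of the cup's and not lying; each down on its floor, at rest; dish and cup upright ((((x of aid_a in the frame of case between -0.054 and -0.012 m and y of aid_a in the frame of case between 0.004 and 0.047 m and z of aid_a in the frame of case below 0.01 m and angle between aid_a's own z axis and vertical below 0.3 rad) and (x of aid_b in the frame of case between -0.054 and -0.012 m and y of aid_b in the frame of case between -0.047 and -0.004 m and z of aid_b in the frame of case below 0.01 m and angle between aid_b's own z axis and vertical below 0.3 rad)) or ((x of aid_a in the frame of case between -0.054 and -0.012 m and y of aid_a in the frame of case between -0.047 and -0.004 m and z of aid_a in the frame of case below 0.01 m and angle between aid_a's own z axis and vertical below 0.3 rad) and (x of aid_b in the frame of case between -0.054 and -0.012 m and y of aid_b in the frame of case between 0.004 and 0.047 m and z of aid_b in the frame of case below 0.01 m and angle between aid_b's own z axis and vertical below 0.3 rad))) and x of wheel in the frame of case between 0.012 and 0.054 m and y of wheel in the frame of case between -0.033 and 0.033 m and z of wheel in the frame of case below 0.009 m and angle between wheel's own z axis and vertical below 0.3 rad and horizontal distance between ring and dish below 0.038 m and z of ring in the frame of dish below 0.022 m and horizontal distance between spray and cup below 0.03 m and z of spray in the frame of cup below 0.015 m and angle between spray's own z axis and vertical below 0.9 rad and angle between each of cup, dish's own z axis and vertical below 0.2 rad and linear speed of each of aid_a, aid_b, ring, wheel, spray below 0.03 m/s); the robot touches nothing.
It fails at once if the alarm clock is shifted by more than 20 mm (distance of clock from where it was at the start of the episode above 0.02 m).
It fails at once if the folded lamp is shifted by more than 20 mm (distance of lamp from where it was at the start of the episode above 0.02 m).
It also fails if it takes over 120 s, if anything falls off the work surface, if the arm or the gripper's body presses on something with over 40 N, if the wrist force passes 120 N, or if a joint passes its speed limit or range.

ROBOT

A 6-joint arm with a two-finger parallel gripper is mounted at the origin on the work surface. World frame = base frame: x ahead of the robot, y to its left, z up, the work surface at z = 0. Lengths are in mm, angles in rad, forces in N, time in s.
With the tool pointing down it reaches from about 275 to 750 mm from the base axis. Payload 10.2 kg.
Tool frame: the origin (TCP) lies midway between the tips of the shut fingers; the grasp point (between the pads) lies 19 mm behind it; z points along the fingers, y is the line along which they close (so a half turn about z gives the same grasp; the last joint's range is limited). The gripper opens to 85 mm and grips with 20 to 120 N. Pads are 22 mm wide; open, the fingers measure 114 mm over their backs; the gripper's body (76 mm by 85 mm) begins 54 mm behind the grasp point. The pads swing forward as they close: fully open they stand 13 mm farther back than shut.
Start: joints at [0.959, 0.313, 1.498, -0, 1.331, -0.223], TCP at [199.029, 485.817, 231.294] pointing down, gripper open.
Joint ranges: [-2.94, 2.94], [-0.97, 2.17], [0.19, 2.56], [-1.23, 4.37], [0.02, 3.11], [-2.88, 2.88]. Speed limits (rad/s): [2.39, 2.39, 3.01, 3.14, 3.14, 3.14].

INTERFACE

Orientations are given as a unit quaternion [w, x, y, z].
In Python, from rig import ctrl gives the robot as it stands.
- The arm moves only by the tool send_rows, never from a script. Its argument "targets" is a list of rows, each an object with "offset": the shift along the world's x, y, z in cm, a list of three; "spin": the turn about the world's z in rad. A call has 1 to 8 rows; each row is the pose to reach, as a shift and turn from the pose commanded when the call began; what a row does not reach only later rows make up. A row lasts 1/12 s, in which the tool goes at most 41.7 mm and 7.16 degrees, less where a joint would pass 70% of its speed; a pose out of reach is approached as far as the arm can. A call with a gripper value outside its range is refused whole. "grip" is the opening, from 0 (shut) to 1 (fully open), set as the call begins (left out, the last holds). The fingers move at their own pace and stop on an object; "squeeze" is the grip in N (left out, the last holds). Time passes only in rows, so rows that repeat a pose let the fingers close. It gives the time, the measured TCP pose, the force, the opening and the grip force at its end, in the units of the state.
- ctrl.sense(): the state, without advancing time (a new reading comes with each control period).
- ctrl.capture(name): name is "scene" or "top" or "wrist"; returns (picture, depth): 480x640x3 uint8, red, green, blue; 480x640 float32, mm along the optical axis (not along the pixel's ray), 0 where there is no reading.
- ctrl.calibration(name): a dict with "fx", "fy", "cx", "cy" (pixels), "view" (4x4, takes a point from world to camera coordinates); the wrist camera has in their place "mount" (4x4, takes a point from camera to tool coordinates, whose origin is the TCP and whose axes are the flange's). Camera axes: x right, y down, z forward; pixel columns grow to the right and rows downward; lengths in mm; the calibration is good to about 2 mm. The wrist camera is an equidistant fisheye: a pixel r from the principal point sees the ray r / f radians off the axis. A picture is of the moment at which its call begins: read the wrist's pose just before it. calibration takes no time and is no camera call.
- ctrl.finish_job(): hands the job in; it is judged then, once.
Trained networks look in the newest picture that a camera, given by its name, has taken for a name from the list of things; names that differ only in an ending like _2 or _b are one class to them, and where a whole thing is asked for, a point or a joint stands for the part that bears it (a point fixed in the world has none). Each returns a list of dicts, best first, with "conf" (0 to 1); they miss things now and then, are a little off and sometimes report something else, mostly with a low value. They report only what shows in the picture. A call takes as long as a camera call. They do not tell look-alikes from the thing itself.
- ctrl.search_frame(camera, query): "box" ([left, top, right, bottom] in pixels, round what is visible of it).
- ctrl.place_of(camera, query): "uv" ([column, row] in pixels: a listed point, or the origin of a listed thing).
The state is a dict: "time_s": time; "joints": joint angles; "dq": joint speeds; "tau": joint torques, N m; "eef_pos": TCP position; "ee_rot": TCP orientation; "force": force on the tool from outside, world axes, zero at the start; "wrist_torque": the same for the moment, N m; "grip_width": opening from 0.0 (shut) to 1.0 (fully open); "grip_force": force on a finger pad.
Only numpy, scipy, OpenCV 4.12 (cv2) and the standard library are available. Lean on these libraries where they do the work, as an engineer would, in place of code of your own. Each camera call takes 0.05 s, during which the arm holds its last target. There are 200 camera calls.

## Working session

There is one attempt and no reset: what is moved stays moved. The work goes in short steps, Python scripts to look and compute and a tool call to move; the robot and the scene stay as the last step left them, time stands still between calls to the robot, and variables do not carry over. Pictures are saved under pics/ and viewed, at most 14 in all, crops included, and the job is handed in when it is done.

Besides the shell and the picture viewer there is one more tool, called after "Emit:" as a command line: name --argument value ..., lists and objects as JSON in quotes. send_rows: Moves the arm, as the interface text tells. Its arguments: {"type":"object","properties":{"targets":{"type":"array"},"grip":{"type":"number"},"squeeze":{"type":"number"}},"required":["targets"]}

```bash
ls; mkdir -p pics
cat > h.py <<'E'
import numpy as np, cv2
from rig import ctrl
def cap(n,f=None):
    p,d=ctrl.capture(n)
    if f: cv2.imwrite('pics/'+f,p[:,:,::-1])
    return p,d
def world(n,u,v,z):
    "pixel u,v on plane z=const -> world (fixed cams)"
    c=ctrl.calibration(n);V=np.linalg.inv(np.array(c['view']))
    r=V[:3,:3]@np.array([(u-c['cx'])/c['fx'],(v-c['cy'])/c['fy'],1]);o=V[:3,3]
    return o+r*(z-o[2])/r[2]
E
python3 - <<'E'
from h import *
s=ctrl.sense();print(s)
for n in('scene','top'):
    cap(n,n+'0.png');c=ctrl.calibration(n);print(n,c)
for q in['aid_a','ring','wheel','spray','case','dish','cup','lamp','clock']:
    print(q,[(np.round(x['uv']).tolist(),round(x['conf'],2),world('top',*x['uv'],0).round().tolist()) for x in ctrl.place_of('top',q)])
E
```

```text
pics
{'time_s': 0.0, 'joints': array([ 9.58599064e-01,  3.13439208e-01,  1.49844381e+00, -8.47940911e-06,
        1.33101130e+00, -2.23428372e-01]), 'dq': array([-0.00075683,  0.00172838,  0.00066096, -0.00091003, -0.00043232,
       -0.00101744]), 'tau': array([ 4.86826775e-04, -4.12270153e+01, -2.59746176e+01, -1.71420138e-04,
        4.05326180e-03,  1.85241782e-05]), 'eef_pos': array([198.87295223, 485.5907287 , 230.73807043]), 'ee_rot': array([-2.60319106e-04,  1.93161579e-01,  9.81166745e-01, -5.96516205e-04]), 'force': array([-0.05165561, -0.25690078,  0.22607418]), 'wrist_torque': array([ 0.00919122, -0.01314318, -0.08246381]), 'grip_force': 0.0, 'grip_width': 0.9984744289534463}
scene {'fx': 600.3895812055803, 'fy': 600.3895812055803, 'cx': 328.1671901056591, 'cy': 242.3607602022309, 'view': array([[ 8.82416527e-01,  4.70465431e-01,  1.83085495e-03,
        -5.35987970e+02],
       [ 3.22203080e-01, -6.01487171e-01, -7.31025553e-01,
        -1.65266047e+02],
       [-3.42821016e-01,  6.45658936e-01, -6.82347631e-01,
         9.64787137e+02],
       [ 0.00000000e+00,  0.00000
[... 359 characters left out ...]
2, -1.79728773e-02, -9.95518306e-01,
         6.55237384e+02],
       [ 0.00000000e+00,  0.00000000e+00,  0.00000000e+00,
         1.00000000e+00]])}
aid_a [([319.0, 298.0], 0.72, [499.0, -10.0, 0.0]), ([439.0, 306.0], 0.69, [490.0, -171.0, 0.0]), ([374.0, 282.0], 0.52, [521.0, -84.0, 0.0])]
ring [([180.0, 304.0], 0.73, [491.0, 174.0, 0.0])]
wheel []
spray [([387.0, 340.0], 0.61, [444.0, -100.0, 0.0])]
case [([315.0, 181.0], 0.82, [657.0, -4.0, 0.0]), ([387.0, 339.0], 0.27, [445.0, -101.0, 0.0])]
dish [([202.0, 197.0], 0.9, [635.0, 149.0, 0.0])]
cup [([428.0, 192.0], 0.73, [643.0, -159.0, 0.0])]
lamp [([312.0, 90.0], 0.71, [785.0, 1.0, 0.0])]
clock [([304.0, 382.0], 0.97, [390.0, 8.0, 0.0])]
```

View pics/top0.png

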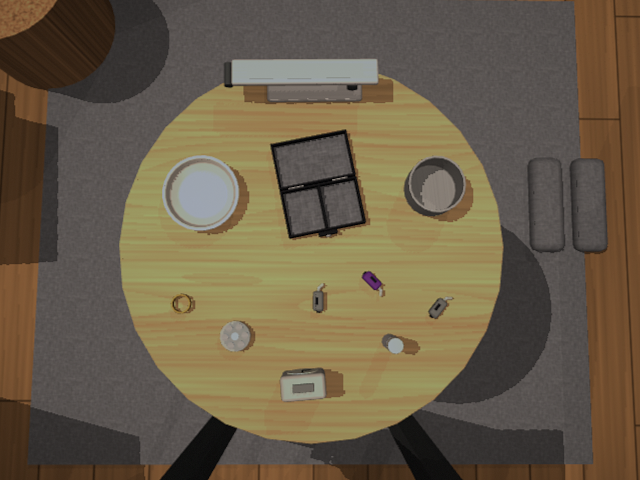

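View pics/scene0.png

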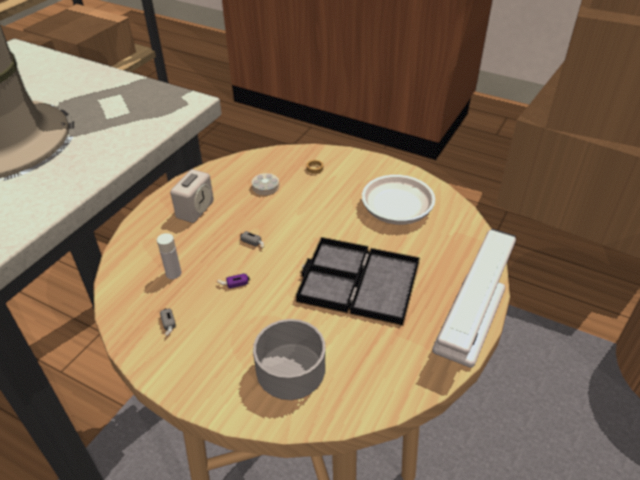

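The top view shows grey aids at (319,298) and (438,308), the purple look-alike at (373,282), the ring at (182,303), a disc (probably the wheel) at (235,336), and the spray at (395,345). The case is at (318,184), the dish at (201,193), the cup at (436,186), and the clock at (303,385). The scene view agrees.

Next I'll measure blobs from the depth image and make enlarged crops to confirm the candidates.

```bash
cat >> h.py <<'E'
def cloud(n,d):
    c=ctrl.calibration(n);V=np.linalg.inv(np.array(c['view']))
    v,u=np.mgrid[0:480,0:640]
    P=np.stack([(u-c['cx'])/c['fx']*d,(v-c['cy'])/c['fy']*d,d],-1)
    return P@V[:3,:3].T+V[:3,3]
E
python3 - <<'E'
from h import *
p,d=cap('top');W=cloud('top',d);Z=W[...,2]
st=(np.hypot(W[...,0]-540,W[...,1])<230)&(d>0)
print('plane',np.percentile(Z[st],[5,25,50,75,95]).round(1))
z0=np.median(Z[st])
m=(st&(Z>z0+4)).astype(np.uint8)
n,l,s,c=cv2.connectedComponentsWithStats(m)
for i in range(1,n):
    if s[i,4]<25: continue
    P=W[l==i]; r=cv2.minAreaRect(P[:,:2].astype(np.float32))
    print(c[i].round(),s[i,4],'mean',P.mean(0).round(1),'zmax',P[:,2].max().round(1),'rect',np.round(r[0],1),np.round(r[1],1),round(r[2],1))
big=cv2.resize(p[260:360,160:270],None,fx=3.6,fy=3.6,interpolation=3)
b2=cv2.resize(p[260:360,300:460],None,fx=360/100*0.99,fy=3.6,interpolation=3)
cv2.imwrite('pics/crop.png',np.hstack([big,b2])[:,:,::-1][:, :] if big.shape[1]+b2.shape[1]<=800 else cv2.resize(np.hstack([big,b2]),(800,300))[:,:,::-1])
E
```

```text
plane [-2.3 -1.  -0.1  1.3 12.8]
[310. 100.] 102 mean [768.6   3.4   8.1] zmax 12.9 rect [768.5   2.3] [ 2.6 54.9] 0.4
[320. 195.] 3206 mean [636.6 -10.6   8.2] zmax 16.7 rect [649.8  -7.4] [138.4 104.9] 11.9
[200. 192.] 4351 mean [639.2 149.7  10.2] zmax 23.0 rect [637.8 147.6] [100.1  99.4] 8.5
[435. 185.] 1893 mean [ 649.3 -162.2   22.8] zmax 47.9 rect [ 646.5 -159.5] [72.9 74. ] 43.9
[372. 281.] 243 mean [521.9 -80.    9.7] zmax 13.3 rect [520.8 -82.3] [38.4 14.2] 45.4
[318. 299.] 235 mean [498.1  -8.5   9.7] zmax 13.8 rect [500.1  -8.4] [12.9 38.4] 88.1
[180. 303.] 132 mean [492.1 171.5   7.8] zmax 11.0 rect [492.1 171.8] [23.5 25. ] 0.3
[438. 306.] 255 mean [ 489.2 -167.6    9.3] zmax 13.2 rect [ 491.3 -169.2] [14.4 39. ] 50.2
[235. 336.] 744 mean [450.3  99.4  10.6] zmax 14.3 rect [449.7  99.4] [38.9 38.7] 1.1
[392. 343.] 305 mean [ 445.2 -100.2   50.4] zmax 62.8 rect [ 443.8 -102. ] [18.8 19.2] 80.5
[303. 384.] 1391 mean [394.9   9.7  46.3] zmax 56.8 rect [392.9   9.9] [34.3 55.9] 5.3
```

View pics/crop.png

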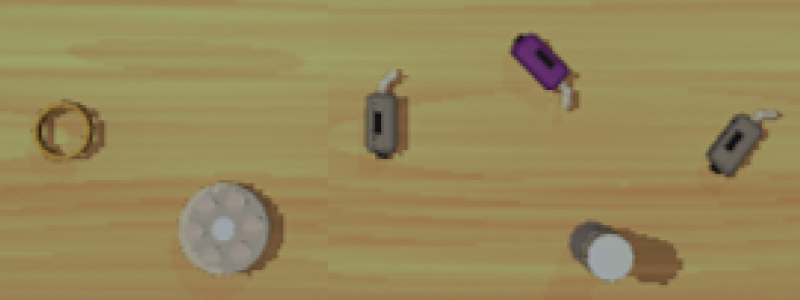

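The crop confirms each thing. The ring is at (182,303). The clear disc with cells and a white dot at (235,336) is the wheel. The grey aids at (319,299) and (438,307) fit the description, and the purple one at (372,281) is the look-alike to leave. The spray is at (393,344).

Next, the precise body axes of the two aids.

Run:
```python
from h import *
p,d=cap('top');W=cloud('top',d);Z=W[...,2]
m=((Z>4)&(d>0)).astype(np.uint8)
m=cv2.morphologyEx(m,cv2.MORPH_OPEN,np.ones((5,5),np.uint8))
n,l,s,c=cv2.connectedComponentsWithStats(m)
for t in [(318,299),(438,307)]:
    i=np.argmin(np.hypot(*(c-t).T));P=W[l==i][:,:2]
    w,v=np.linalg.eigh(np.cov(P.T));a=v[:,1]*np.sign(v[0,1])
    print(P.mean(0).round(1),cv2.minAreaRect(P.astype(np.float32)),'axis deg',np.degrees(np.arctan2(a[1],a[0])).round(1))
# case: hinge, bays, lid
a=np.radians(11.9);R=np.array([[np.cos(a),-np.sin(a)],[np.sin(a),np.cos(a)]]);h=np.array([649.8,-7.4])+R@[3.5,0]
for q in[(-33,25.5),(-33,-25.5),(33,0)]:print(q,(h+R@q).round(1))
```

```text
[496.2  -8.3] ((496.1042175292969, -8.232196807861328), (24.9775390625, 11.915131568908691), 0.2978455126285553) axis deg 1.0
[ 487.9 -165.9] ((487.9350280761719, -166.42713928222656), (14.51091480255127, 30.14971351623535), 50.326751708984375) axis deg -40.0
(-33, 25.5) [615.7  11.5]
(-33, -25.5) [626.2 -38.4]
(33, 0) [6.855e+02 1.000e-01]
```

Emit:
send_rows --targets '[{"offset":[14.85,-24.7,-4],"spin":0.4},{"offset":[14.85,-24.7,-4],"spin":0.4},{"offset":[14.85,-24.7,-4],"spin":0.4},{"offset":[14.85,-24.7,-4],"spin":0.4},{"offset":[14.85,-24.7,-4],"spin":0.4},{"offset":[14.85,-24.7,-4],"spin":0.4},{"offset":[14.85,-24.7,-4],"spin":0.4},{"offset":[14.85,-24.7,-4],"spin":0.4}]' --grip 0.5

```text
time_s: 1.32
eef_pos: [349.2, 235.3, 190.8]
ee_rot: [-0.0, -0.004, 1.0, -0.001]
force: [-0.1, 1.1, -0.2]
grip_width: 0.504
grip_force: 0.0
```

Emit:
send_rows --targets '[{"offset":[14.85,-24.7,-12],"spin":0},{"offset":[14.85,-24.7,-12],"spin":0},{"offset":[14.85,-24.7,-12],"spin":0},{"offset":[14.85,-24.7,-12],"spin":0},{"offset":[14.85,-24.7,-12],"spin":0},{"offset":[14.85,-24.7,-12],"spin":0},{"offset":[14.85,-24.7,-12],"spin":0},{"offset":[14.85,-24.7,-12],"spin":0}]'

```text
time_s: 1.98
eef_pos: [497.2, -11.6, 69.7]
ee_rot: [-0.0, -0.004, 1.0, -0.0]
force: [-0.2, 0.2, 0.0]
grip_width: 0.504
grip_force: 0.0
```

Emit:
send_rows --targets '[{"offset":[0,0,-4],"spin":0},{"offset":[0,0,-4],"spin":0},{"offset":[0,0,-4],"spin":0}]'

```text
time_s: 2.23
eef_pos: [494.9, -7.8, 30.6]
ee_rot: [-0.002, -0.006, 1.0, 0.001]
force: [-0.6, -0.3, 0.5]
grip_width: 0.5
grip_force: 0.0
```

Emit:
send_rows --targets '[{"offset":[0,0,-2.9],"spin":0},{"offset":[0,0,-2.9],"spin":0},{"offset":[0,0,-2.9],"spin":0}]'

```text
time_s: 2.48
eef_pos: [496.0, -7.6, 3.6]
ee_rot: [-0.0, -0.006, 1.0, 0.0]
force: [0.8, 0.0, 0.7]
grip_width: 0.502
grip_force: 0.0
```

Emit:
send_rows --targets '[{"offset":[0,0,0],"spin":0},{"offset":[0,0,0],"spin":0},{"offset":[0,0,0],"spin":0},{"offset":[0,0,0],"spin":0},{"offset":[0,0,0],"spin":0},{"offset":[0,0,0],"spin":0}]' --grip 0 --squeeze 25

```text
time_s: 2.98
eef_pos: [496.8, -8.2, 4.0]
ee_rot: [0.001, -0.006, 1.0, -0.0]
force: [-1.8, 1.3, 9.6]
grip_width: 0.153
grip_force: 26.1
```

Emit:
send_rows --targets '[{"offset":[0,0,3],"spin":0},{"offset":[0,0,6],"spin":0},{"offset":[6,1.2,6],"spin":-0.7},{"offset":[6,1.2,6],"spin":-0.7},{"offset":[6,1.2,6],"spin":-0.7},{"offset":[6,1.2,6],"spin":-0.7},{"offset":[6,1.2,6],"spin":-0.7},{"offset":[6,1.2,6],"spin":-0.7}]'

```text
time_s: 3.65
eef_pos: [556.2, 3.9, 63.2]
ee_rot: [0.0, 0.341, 0.94, 0.0]
force: [0.6, -0.4, 0.3]
grip_width: 0.151
grip_force: 25.0
```

Emit:
send_rows --targets '[{"offset":[5.9,1.2,0],"spin":-0.68},{"offset":[5.9,1.2,0],"spin":-0.68},{"offset":[5.9,1.2,0],"spin":-0.68},{"offset":[5.9,1.2,0],"spin":-0.68},{"offset":[5.9,1.2,0],"spin":-0.68},{"offset":[5.9,1.2,0],"spin":-0.68},{"offset":[5.9,1.2,0],"spin":-0.68}]'

```text
time_s: 4.23
eef_pos: [615.2, 15.9, 63.2]
ee_rot: [0.0, 0.633, 0.774, 0.0]
force: [0.4, -0.2, -0.2]
grip_width: 0.151
grip_force: 25.0
```

Emit:
send_rows --targets '[{"offset":[0,0,-3],"spin":0},{"offset":[0,0,-5.3],"spin":0},{"offset":[0,0,-5.3],"spin":0},{"offset":[0,0,-5.3],"spin":0}]'

```text
time_s: 4.57
eef_pos: [614.9, 15.9, 9.6]
ee_rot: [-0.0, 0.632, 0.775, -0.0]
force: [0.4, 1.1, -0.1]
grip_width: 0.154
grip_force: 28.5
```

Emit:
send_rows --targets '[{"offset":[0,0,0],"spin":0},{"offset":[0,0,0],"spin":0},{"offset":[0,0,0],"spin":0},{"offset":[0,0,3],"spin":0},{"offset":[0,0,7],"spin":0},{"offset":[0,0,7],"spin":0}]' --grip 0.28

```text
time_s: 5.07
eef_pos: [618.5, 15.4, 87.3]
ee_rot: [0.005, 0.632, 0.775, 0.003]
force: [-0.1, -0.0, 1.9]
grip_width: 0.278
grip_force: 0.0
```

Emit:
send_rows --targets '[{"offset":[-12.7,-18.1,0],"spin":0.67},{"offset":[-12.7,-18.1,0],"spin":0.67},{"offset":[-12.7,-18.1,0],"spin":0.67},{"offset":[-12.7,-18.1,0],"spin":0.67},{"offset":[-12.7,-18.1,0],"spin":0.67},{"offset":[-12.7,-18.1,0],"spin":0.67},{"offset":[-12.7,-18.1,-4],"spin":0.67},{"offset":[-12.7,-18.1,-4],"spin":0.67}]' --grip 0.5

```text
time_s: 5.73
eef_pos: [485.2, -165.1, 35.6]
ee_rot: [-0.003, 0.344, 0.939, 0.001]
force: [-0.6, 1.1, -0.9]
grip_width: 0.497
grip_force: 0.0
```

Run:
```python
from h import *
s=ctrl.sense();print(s['eef_pos'],s['ee_rot'],s['time_s'])
p,d=cap('top')
print([(x['uv'],x['conf']) for x in ctrl.place_of('top','aid_a')])
cv2.imwrite('pics/c2.png',cv2.resize(p[120:340,250:480],None,fx=2.5,fy=2.5,interpolation=3)[:,:,::-1])
```

```text
[ 485.2201416  -165.07858115   35.6343953 ] [-3.32115516e-03  3.43506012e-01  9.39144365e-01  6.71621875e-04] 5.7333
[([371.5, 284.1], 0.64), ([305.7, 210.7], 0.49)]
```

View pics/c2.png

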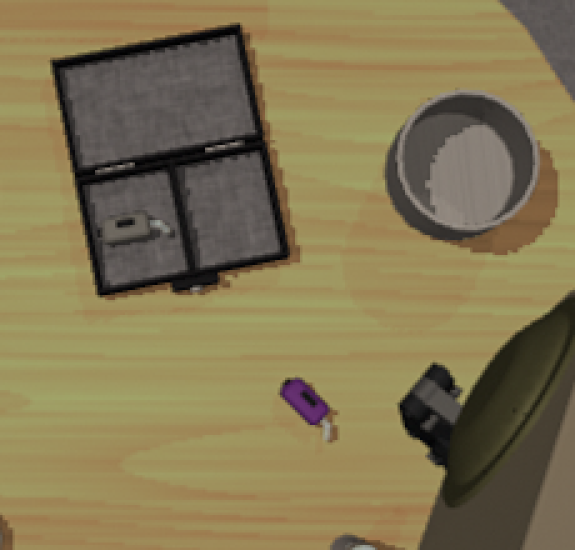

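The first aid lies flat in the +y bay at crop (125,230). The second aid is under the gripper.

Emit:
send_rows --targets '[{"offset":[0,0,-3.4],"spin":0},{"offset":[0,0,-3.4],"spin":0},{"offset":[0,0,-3.4],"spin":0},{"offset":[0,0,-3.4],"spin":0}]'

```text
time_s: 6.17
eef_pos: [489.0, -165.1, 7.2]
ee_rot: [0.001, 0.342, 0.94, -0.0]
force: [-0.6, 0.3, 0.0]
grip_width: 0.502
grip_force: 0.0
```

Emit:
send_rows --targets '[{"offset":[0,0,0],"spin":0},{"offset":[0,0,0],"spin":0},{"offset":[0,0,0],"spin":0},{"offset":[0,0,0],"spin":0},{"offset":[0,0,0],"spin":0},{"offset":[0,0,0],"spin":0}]' --grip 0

```text
time_s: 6.67
eef_pos: [488.6, -165.4, 6.6]
ee_rot: [0.001, 0.342, 0.94, -0.0]
force: [-1.1, 1.9, 8.1]
grip_width: 0.153
grip_force: 26.1
```

Emit:
send_rows --targets '[{"offset":[0,0,3],"spin":0},{"offset":[0,0,6],"spin":0},{"offset":[13.7,13.1,6],"spin":-0.665},{"offset":[13.7,13.1,6],"spin":-0.665},{"offset":[13.7,13.1,6],"spin":-0.665},{"offset":[13.7,13.1,6],"spin":-0.665},{"offset":[13.7,13.1,6],"spin":-0.665},{"offset":[13.7,13.1,6],"spin":-0.665}]'

```text
time_s: 7.33
eef_pos: [628.0, -29.8, 65.8]
ee_rot: [0.001, 0.631, 0.776, 0.001]
force: [0.3, 0.4, -0.8]
grip_width: 0.149
grip_force: 25.4
```

Emit:
send_rows --targets '[{"offset":[0,0,0],"spin":0},{"offset":[0,0,-3],"spin":0},{"offset":[0,0,-3],"spin":0}]'

```text
time_s: 7.58
eef_pos: [622.4, -34.3, 31.6]
ee_rot: [-0.003, 0.63, 0.777, -0.002]
force: [-0.1, -0.2, -1.4]
grip_width: 0.154
grip_force: 25.4
```

Emit:
send_rows --targets '[{"offset":[0,0,-2.3],"spin":0},{"offset":[0,0,-2.3],"spin":0},{"offset":[0,0,-2.3],"spin":0},{"offset":[0,0,-2.3],"spin":0}]'

```text
time_s: 7.92
eef_pos: [625.0, -34.6, 13.5]
ee_rot: [0.0, 0.63, 0.776, 0.0]
force: [-0.5, -0.0, 0.8]
grip_width: 0.147
grip_force: 26.9
```

Emit:
send_rows --targets '[{"offset":[0,0,-0.2],"spin":0},{"offset":[0,0,-0.2],"spin":0},{"offset":[0,0,-0.2],"spin":0},{"offset":[0,0,3],"spin":0},{"offset":[0,0,7],"spin":0},{"offset":[0,0,7],"spin":0}]' --grip 0.28

```text
time_s: 8.42
eef_pos: [628.3, -34.8, 90.0]
ee_rot: [0.005, 0.63, 0.776, 0.003]
force: [0.4, -0.3, 1.7]
grip_width: 0.283
grip_force: 0.0
```

Emit:
send_rows --targets '[{"offset":[-17.5,13.4,0],"spin":-0.75},{"offset":[-17.5,13.4,0],"spin":-0.75},{"offset":[-17.5,13.4,0],"spin":-0.75},{"offset":[-17.5,13.4,0],"spin":-0.75},{"offset":[-17.5,13.4,0],"spin":-0.75},{"offset":[-17.5,13.4,-2],"spin":-0.75},{"offset":[-17.5,13.4,-4],"spin":-0.75},{"offset":[-17.5,13.4,-4],"spin":-0.75}]' --grip 0.75

```text
time_s: 9.08
eef_pos: [448.0, 100.4, 40.4]
ee_rot: [-0.001, 0.871, 0.492, -0.002]
force: [-0.1, -0.6, -0.6]
grip_width: 0.75
grip_force: 0.0
```

Run:
```python
from h import *
s=ctrl.sense();print(s['eef_pos'],s['ee_rot'],s['time_s'])
p,d=cap('top')
cv2.imwrite('pics/c3.png',cv2.resize(p[120:360,160:400],None,fx=2.4,fy=2.4,interpolation=3)[:,:,::-1])
```

```text
[448.01919234 100.40052733  40.3652242 ] [-0.00106467  0.87050369  0.49215766 -0.00174092] 9.0833
```

View pics/c3.png

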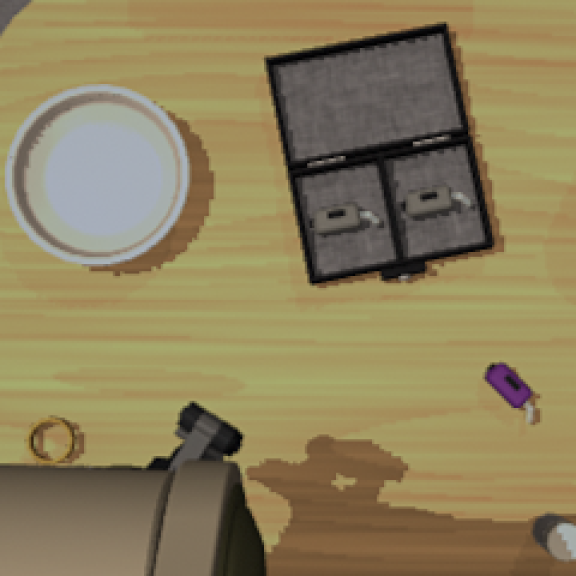

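Both aids lie flat, one in each bay, at crop (337,218) and (430,203). Next is the wheel.

Emit:
send_rows --targets '[{"offset":[0,0,-4.1],"spin":0},{"offset":[0,0,-4.1],"spin":0},{"offset":[0,0,-4.1],"spin":0},{"offset":[0,0,-4.1],"spin":0}]'

```text
time_s: 9.47
eef_pos: [451.1, 99.6, 3.0]
ee_rot: [0.0, 0.871, 0.492, 0.001]
force: [-0.2, -0.7, 1.0]
grip_width: 0.748
grip_force: 0.0
```

Emit:
send_rows --targets '[{"offset":[0,0,0],"spin":0},{"offset":[0,0,0],"spin":0},{"offset":[0,0,0],"spin":0},{"offset":[0,0,0],"spin":0},{"offset":[0,0,0],"spin":0},{"offset":[0,0,0],"spin":0}]' --grip 0

```text
time_s: 9.97
eef_pos: [451.0, 99.7, 3.1]
ee_rot: [0.001, 0.871, 0.492, 0.001]
force: [-1.9, -0.2, 10.3]
grip_width: 0.454
grip_force: 23.9
```

Emit:
send_rows --targets '[{"offset":[0,0,4],"spin":0},{"offset":[0,0,7],"spin":0},{"offset":[23.5,-10,7],"spin":-0.82},{"offset":[23.5,-10,7],"spin":-0.82},{"offset":[23.5,-10,7],"spin":-0.82},{"offset":[23.5,-10,7],"spin":-0.82},{"offset":[23.5,-10,7],"spin":-0.82},{"offset":[23.5,-10,7],"spin":-0.82}]'

```text
time_s: 10.63
eef_pos: [681.7, 1.0, 72.7]
ee_rot: [0.0, 0.991, 0.135, 0.001]
force: [1.0, 0.7, 0.3]
grip_width: 0.447
grip_force: 25.5
```

Emit:
send_rows --targets '[{"offset":[23.5,-10,0],"spin":-0.82},{"offset":[0,0,0],"spin":0}]'

```text
time_s: 10.8
eef_pos: [708.4, -8.3, 68.4]
ee_rot: [0.005, 0.992, 0.129, 0.016]
force: [1.7, -1.0, -4.6]
grip_width: 0.452
grip_force: 25.6
```

That last call repeated an offset by mistake: the tool swung out and back, still above everything. I'll let it settle.

Emit:
send_rows --targets '[{"offset":[0,0,0],"spin":0},{"offset":[0,0,0],"spin":0},{"offset":[0,0,0],"spin":0}]'

```text
time_s: 11.05
eef_pos: [680.4, 1.9, 72.2]
ee_rot: [0.0, 0.99, 0.138, 0.001]
force: [-0.4, -0.7, 0.9]
grip_width: 0.45
grip_force: 25.6
```

Emit:
send_rows --targets '[{"offset":[0.5,-0.2,0],"spin":-0.07},{"offset":[0.5,-0.2,-2],"spin":-0.07},{"offset":[0.5,-0.2,-4],"spin":-0.07},{"offset":[0.5,-0.2,-6.5],"spin":-0.07},{"offset":[0.5,-0.2,-6.5],"spin":-0.07},{"offset":[0.5,-0.2,-6.5],"spin":-0.07}]'

```text
time_s: 11.55
eef_pos: [685.4, -0.2, 7.8]
ee_rot: [0.0, 0.995, 0.104, 0.001]
force: [-0.5, -0.5, 0.3]
grip_width: 0.448
grip_force: 32.6
```

Emit:
send_rows --targets '[{"offset":[0,0,0],"spin":0},{"offset":[0,0,0],"spin":0},{"offset":[0,0,0],"spin":0},{"offset":[0,0,3],"spin":0},{"offset":[0,0,7],"spin":0},{"offset":[0,0,7],"spin":0}]' --grip 0.6

```text
time_s: 12.05
eef_pos: [688.7, -0.5, 85.5]
ee_rot: [0.002, 0.995, 0.104, 0.007]
force: [1.1, 0.3, 1.7]
grip_width: 0.6
grip_force: 0.0
```

Emit:
send_rows --targets '[{"offset":[-19.3,17.2,0],"spin":0.2},{"offset":[-19.3,17.2,0],"spin":0.2},{"offset":[-19.3,17.2,0],"spin":0.2},{"offset":[-19.3,17.2,0],"spin":0.2},{"offset":[-19.3,17.2,0],"spin":0.2},{"offset":[-19.3,17.2,0],"spin":0.2},{"offset":[-19.3,17.2,-4],"spin":0.2},{"offset":[-19.3,17.2,-4],"spin":0.2}]'

```text
time_s: 12.72
eef_pos: [488.0, 173.3, 33.2]
ee_rot: [-0.0, 0.979, 0.204, -0.003]
force: [-0.2, -0.3, -1.0]
grip_width: 0.601
grip_force: 0.0
```

Emit:
send_rows --targets '[{"offset":[0,0,0],"spin":0},{"offset":[0,0,0],"spin":0}]'

```text
time_s: 12.88
eef_pos: [493.8, 171.3, 37.8]
ee_rot: [0.0, 0.979, 0.202, 0.001]
force: [-0.1, 0.4, -0.5]
grip_width: 0.594
grip_force: 0.0
```

Run:
```python
from h import *
p,d=cap('top')
cv2.imwrite('pics/c4.png',cv2.resize(p[50:400,160:480],None,fx=1.7,fy=1.7,interpolation=3)[:,:,::-1])
```

```text
(no output)
```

View pics/c4.png

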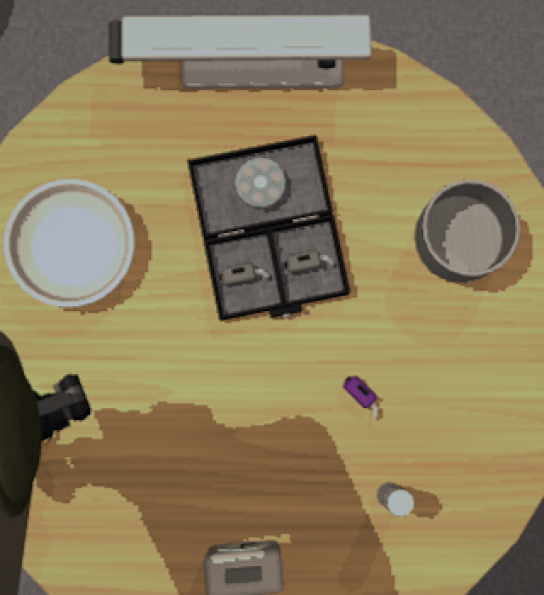

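The wheel lies flat in the lid hollow at (262,182), and the lamp and clock have not moved. Next is the ring.

Emit:
send_rows --targets '[{"offset":[-0.1,0,-3.5],"spin":0},{"offset":[-0.1,0,-3.5],"spin":0},{"offset":[-0.1,0,-3.5],"spin":0},{"offset":[-0.1,0,-3.5],"spin":0}]'

```text
time_s: 13.27
eef_pos: [492.2, 171.6, 2.7]
ee_rot: [0.0, 0.979, 0.202, 0.001]
force: [-0.7, 1.0, 0.0]
grip_width: 0.601
grip_force: 0.0
```

Emit:
send_rows --targets '[{"offset":[0,0,0],"spin":0},{"offset":[0,0,0],"spin":0},{"offset":[0,0,0],"spin":0},{"offset":[0,0,0],"spin":0},{"offset":[0,0,0],"spin":0},{"offset":[0,0,0],"spin":0}]' --grip 0

```text
time_s: 13.77
eef_pos: [491.9, 171.9, 2.7]
ee_rot: [0.0, 0.979, 0.203, 0.001]
force: [-1.8, -1.3, 6.7]
grip_width: 0.281
grip_force: 24.1
```

Emit:
send_rows --targets '[{"offset":[0,0,4],"spin":0},{"offset":[0,0,6],"spin":0},{"offset":[14.6,-2.4,6],"spin":0},{"offset":[14.6,-2.4,6],"spin":0},{"offset":[14.6,-2.4,6],"spin":0},{"offset":[14.6,-2.4,6],"spin":0},{"offset":[14.6,-2.4,6],"spin":0},{"offset":[14.6,-2.4,6],"spin":0}]'

```text
time_s: 14.43
eef_pos: [637.4, 147.6, 61.1]
ee_rot: [-0.0, 0.979, 0.202, -0.0]
force: [-0.4, -0.8, -1.2]
grip_width: 0.286
grip_force: 24.6
```

Emit:
send_rows --targets '[{"offset":[0,0,-2.5],"spin":0},{"offset":[0,0,-5],"spin":0},{"offset":[0,0,-5],"spin":0},{"offset":[0,0,-5],"spin":0}]'

```text
time_s: 14.77
eef_pos: [635.9, 148.3, 11.3]
ee_rot: [-0.0, 0.979, 0.203, -0.001]
force: [-0.3, -0.9, -0.4]
grip_width: 0.276
grip_force: 30.4
```

Emit:
send_rows --targets '[{"offset":[0,0,0],"spin":0},{"offset":[0,0,0],"spin":0},{"offset":[0,0,0],"spin":0},{"offset":[0,0,3],"spin":0},{"offset":[0,0,7],"spin":0},{"offset":[0,0,10],"spin":0},{"offset":[0,0,10],"spin":0}]' --grip 0.4

```text
time_s: 15.35
eef_pos: [640.0, 148.2, 119.4]
ee_rot: [0.001, 0.979, 0.203, 0.006]
force: [1.0, 0.2, 1.0]
grip_width: 0.404
grip_force: 0.0
```

Emit:
send_rows --targets '[{"offset":[-19.3,-24.9,0],"spin":0},{"offset":[-19.3,-24.9,0],"spin":0},{"offset":[-19.3,-24.9,0],"spin":0},{"offset":[-19.3,-24.9,0],"spin":0},{"offset":[-19.3,-24.9,0],"spin":0},{"offset":[-19.3,-24.9,0],"spin":0},{"offset":[-19.3,-24.9,0],"spin":0},{"offset":[-19.3,-24.9,0],"spin":0}]' --grip 0.7

```text
time_s: 16.02
eef_pos: [442.0, -103.2, 111.8]
ee_rot: [0.0, 0.979, 0.202, 0.0]
force: [0.3, -0.4, 0.3]
grip_width: 0.701
grip_force: 0.0
```

Emit:
send_rows --targets '[{"offset":[0,0,0],"spin":0},{"offset":[0,0,0],"spin":0},{"offset":[0,0,0],"spin":0}]'

```text
time_s: 16.27
eef_pos: [444.5, -100.8, 111.7]
ee_rot: [0.0, 0.979, 0.203, 0.0]
force: [-0.4, 0.1, 0.3]
grip_width: 0.699
grip_force: 0.0
```

Run:
```python
from h import *
p,d=cap('top')
cv2.imwrite('pics/c5.png',cv2.resize(p[130:400,150:480],None,fx=1.7,fy=1.7,interpolation=3)[:,:,::-1])
```

```text
(no output)
```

View pics/c5.png

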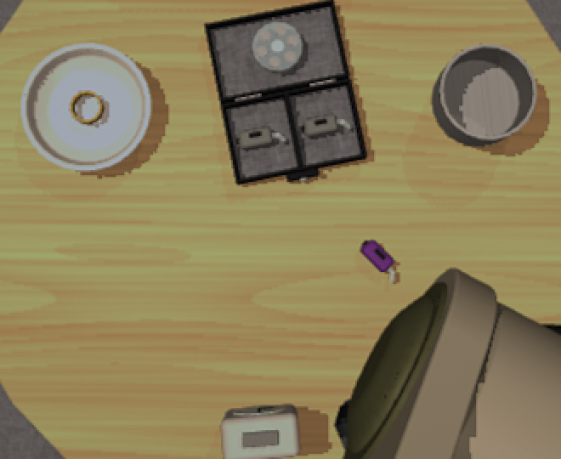

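The ring lies in the middle of the dish at (87,107). Next I'll descend on the spray.

Emit:
send_rows --targets '[{"offset":[0,-0.1,-3],"spin":0},{"offset":[0,-0.1,-6],"spin":0},{"offset":[0,-0.1,-8],"spin":0},{"offset":[0,-0.1,-8],"spin":0},{"offset":[0,-0.1,-8],"spin":0}]'

```text
time_s: 16.73
eef_pos: [444.3, -101.3, 31.2]
ee_rot: [-0.0, 0.979, 0.203, -0.001]
force: [0.5, -0.4, 0.9]
grip_width: 0.702
grip_force: 0.0
```

Emit:
send_rows --targets '[{"offset":[0,0,0],"spin":0},{"offset":[0,0,0],"spin":0},{"offset":[0,0,0],"spin":0},{"offset":[0,0,0],"spin":0},{"offset":[0,0,0],"spin":0},{"offset":[0,0,0],"spin":0}]' --grip 0

```text
time_s: 17.23
eef_pos: [444.7, -102.3, 32.3]
ee_rot: [0.001, 0.979, 0.202, 0.001]
force: [-0.2, 0.9, 7.5]
grip_width: 0.225
grip_force: 24.4
```

Emit:
send_rows --targets '[{"offset":[0,0,4],"spin":0},{"offset":[0,0,8],"spin":0},{"offset":[5,-1.4,8],"spin":0},{"offset":[9,-2.6,8],"spin":0},{"offset":[13,-3.7,8],"spin":0},{"offset":[17,-4.9,8],"spin":0},{"offset":[20.2,-5.8,8],"spin":0},{"offset":[20.2,-5.8,8],"spin":0}]'

```text
time_s: 17.9
eef_pos: [651.0, -162.1, 110.1]
ee_rot: [0.001, 0.979, 0.202, 0.001]
force: [-2.1, 0.1, -0.7]
grip_width: 0.221
grip_force: 24.7
```

Emit:
send_rows --targets '[{"offset":[0,0,0],"spin":0},{"offset":[0,0,0],"spin":0},{"offset":[0,0,-3],"spin":0},{"offset":[0,0,-6],"spin":0},{"offset":[0,0,-7.3],"spin":0},{"offset":[0,0,-7.3],"spin":0},{"offset":[0,0,-7.3],"spin":0}]'

```text
time_s: 18.48
eef_pos: [645.6, -159.9, 39.2]
ee_rot: [0.0, 0.979, 0.202, 0.0]
force: [0.4, 0.2, 0.4]
grip_width: 0.224
grip_force: 26.0
```

Emit:
send_rows --targets '[{"offset":[0,0,-0.2],"spin":0},{"offset":[0,0,-0.2],"spin":0},{"offset":[0,0,-0.2],"spin":0}]'

```text
time_s: 18.73
eef_pos: [646.2, -160.1, 37.1]
ee_rot: [0.0, 0.979, 0.203, 0.0]
force: [0.6, -0.1, -0.2]
grip_width: 0.221
grip_force: 26.0
```

Emit:
send_rows --targets '[{"offset":[0,0,0],"spin":0},{"offset":[0,0,0],"spin":0},{"offset":[0,0,0],"spin":0},{"offset":[0,0,2],"spin":0},{"offset":[0,0,5],"spin":0},{"offset":[0,0,9],"spin":0},{"offset":[0,0,10],"spin":0}]' --grip 0.36

```text
time_s: 19.32
eef_pos: [648.0, -160.8, 142.9]
ee_rot: [0.003, 0.979, 0.203, 0.004]
force: [0.3, 0.0, 1.1]
grip_width: 0.359
grip_force: 0.0
```

Emit:
send_rows --targets '[{"offset":[-4,0,3],"spin":0},{"offset":[-8,0,6],"spin":0},{"offset":[-12,0,8],"spin":0},{"offset":[-16,0,8],"spin":0},{"offset":[-20,0,8],"spin":0},{"offset":[-20,0,8],"spin":0},{"offset":[-20,0,8],"spin":0},{"offset":[-20,0,8],"spin":0}]'

```text
time_s: 19.98
eef_pos: [446.1, -160.3, 217.0]
ee_rot: [0.001, 0.979, 0.202, 0.001]
force: [-0.2, -0.4, 0.4]
grip_width: 0.359
grip_force: 0.0
```

Run:
```python
from h import *
cap('scene','s6.png')
```

```text
(no output)
```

View pics/s6.png

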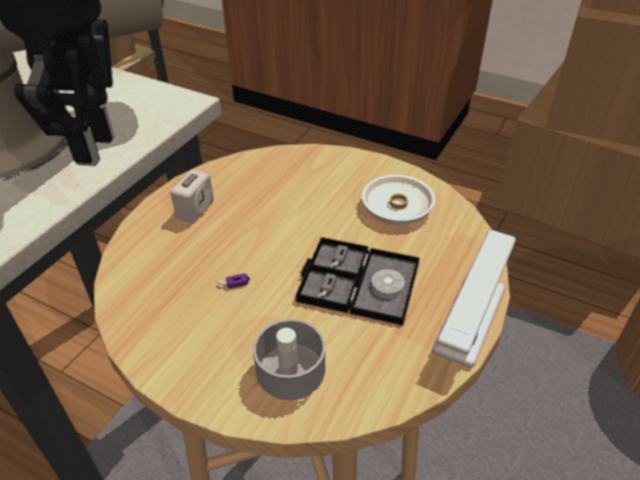

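Everything is in place: the spray stands in the cup at (288,350), the ring is in the dish at (398,201), the aids are in the bays at (337,255) and (325,287), and the wheel is in the lid at (388,284). The arm is clear.

```bash
python3 -c "
from h import *
print(ctrl.finish_job())"
```

```text
the job is handed in; nothing more can be done
None
```

The job is handed in at about 20 s on the robot's clock, no verdict came back, and the last picture shows both aids, wheel, ring and spray bottle where you asked, with dish and cup upright and lamp, clock and purple look-alike untouched.

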